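Strip the label-tape stand and sort the rolls

ROBOT

A 7-joint arm with a two-finger parallel gripper is mounted at the origin on the work surface. World frame = base frame: x ahead of the robot, y to its left, z up, the work surface at z = 0. Lengths are in m, angles in rad, forces in N, time in s.
With the tool pointing down it reaches from about 0.425 to 0.875 m from the base axis. Payload 4.7 kg.
Tool frame: the origin (TCP) lies midway between the tips of the shut fingers; the grasp point (between the pads) lies 19 mm behind it; z points along the fingers, y is the line along which they close (so a half turn about z gives the same grasp; the last joint's range is limited). The gripper opens to 85 mm and grips with 20 to 120 N. Pads are 22 mm wide; open, the fingers measure 114 mm over their backs; the gripper's body (76 mm by 85 mm) begins 54 mm behind the grasp point. The pads swing forward as they close: fully open they stand 13 mm farther back than shut.
Start: joints at [0.014, 0.321, -0.07, 1.45, 0.023, 1.371, -0.057], TCP at [0.65, -0, 0.231] pointing down, gripper open.
Joint ranges: [-2.86, 2.86], [-0.3, 2.09], [-1.38, 1.24], [0.06, 2.45], [-1.56, 4.7], [0.09, 2.05], [-2.69, 2.69]. Speed limits (rad/s): [2.57, 2.57, 3.14, 3.14, 3.14, 3.14, 3.14].

INTERFACE

Orientations are given as a rotation vector (axis times angle).
In Python, from rig import * gives the robot as it stands. The module is installed in compiled form; this text tells all that it offers.
- The arm moves only by the tool jog_arm, never from a script. Its argument "moves" is one flat list of numbers, 7 for each row, row after row: the turn, a rotation vector about the tool's x, y, z each as a share of 0.1 rad, from -1 to 1, then the shift along the tool's x, y, z each as a share of 25 mm, from -1 to 1, then the opening in per cent of the stroke, from 0 (shut) to 100 (fully open). In form: [ax, ay, az, tx, ty, tz, grip, ax, ay, az, tx, ty, tz, grip, ...]. A call has 1 to 10 rows; each row shifts and turns the commanded pose from where the row before left it, along the tool's axes as they then stand; what a row does not reach is not made up. A row lasts 1/10 s, in which the tool goes at most 50 mm and 8.59 degrees, less where a joint would pass 70% of its speed; a pose out of reach is approached as far as the arm can. A call with a number of a shift or a turn outside -1 to 1 is refused whole. A call with a gripper value outside its range is refused whole. The fingers move at their own pace and stop on an object; "newtons" is the grip in N (left out, the last holds). Time passes only in rows, so rows that do not move let the fingers close. It gives the time, the measured TCP pose, the force, the opening and the grip force at its end, in the units of the state.
- state(): the state, without advancing time (a new reading comes with each control period).
- snapshot(name): name is "scene" or "side" or "wrist"; returns the picture (400x640x3 uint8, red, green, blue); there is no depth.
- get_calibration(name): a dict with "camera_matrix" (3x3 intrinsics, pixels), "camera_from_world" (4x4, takes a point from world to camera coordinates); the wrist camera has in their place "mount" (4x4, takes a point from camera to tool coordinates, whose origin is the TCP and whose axes are the flange's). Camera axes: x right, y down, z forward; pixel columns grow to the right and rows downward; lengths in m; the calibration is good to about 2 mm. A picture is of the moment at which its call begins: read the wrist's pose just before it. get_calibration takes no time and is no camera call.
- finish_job(): hands the job in; it is judged then, once.
Trained networks look in the newest picture that a camera, given by its name, has taken for a name from the list of things; names that differ only in an ending like _2 or _b are one class to them, and where a whole thing is asked for, a point or a joint stands for the part that bears it (a point fixed in the world has none). Each returns a list of dicts, best first, with "confidence" (0 to 1); they miss things now and then, are a little off and sometimes report something else, mostly with a low value. They report only what shows in the picture. A call takes as long as a camera call.
- find_in(camera, query): "location" ([column, row] as shares, 0 to 1, of the picture: columns of its width, rows of its height, amid what is visible of it).
The state is a dict: "time": time; "q": joint angles; "joint_velocities": joint speeds; "tau": joint torques, N m; "position": TCP position; "orientation": TCP orientation; "force": force on the tool from outside, world axes, zero at the start; "ft_torque": the same for the moment, N m; "grip_width": opening from 0.0 (shut) to 1.0 (fully open); "grasp_force": force on a finger pad.
Only numpy, scipy, OpenCV 4.12 (cv2) and the standard library are available. Lean on these libraries where they do the work, as an engineer would, in place of code of your own. Each camera call takes 0.05 s, during which the arm holds its last target. There are 200 camera calls.

TASK

Clear the label-tape stand at the end of the practical: swing the keeper bar well open across the stand, lift all the tape rolls off the two spindles, and once both are bare turn the keeper all the way home again. Lay every roll, including any left lying on the bench, flat inside its tray: the wide rolls in the deep tray, the narrow rolls in the shallow one. Leave the other things on the bench standing where they are.

Things in the scene. Friction and masses are not known exactly. Their poses are not given: they have to be found in the camera images.
- stand: Fixed tape stand: grey base 90 (its x) by 250 (its y) by 12 mm, with two upright 16 mm spindles 85 mm either side of the middle along its y. Each has a black shoulder, 38 mm across, on which rolls sit, the lowest roll's underside 27 mm above the bench; piles reach 84 mm. Rolls come off only straight up. The keeper pivots in the middle. Origin: middle of the underside, z up.
- post_left (a point): Top end of the spindle on the stand's +y side, 76 mm above the bench.
- post_right (a point): Top end of the spindle on the stand's -y side, 76 mm above the bench.
- keeper (a joint): Keeper: flat metal bar, 170 x 16 mm, 92 to 102 mm above the bench, swivelling about the vertical axis in the stand's middle. 0 = home: along the stand's y, ends over both spindles, rolls held in. Grows counterclockwise from above to a stop at 1.57 rad, bar across the stand, spindles free. Stays where left; takes about 0.12 N m. Starts within 0.15 rad of home.
- keeper_fin (a point): Centre of the black upright finger grip on the keeper, on the pivot axis: 12 mm thick, 60 mm long along the bar, 30 mm tall; its top is 132 mm and this point 119 mm above the bench. The point's y runs along the bar, its x across the thickness.
- deep_tray_in (a point): Deep stainless tray, fixed: 220 mm (its x) by 150 mm (its y), 62 mm high, open-topped, walls and floor 4 mm. The point is the centre of the inner floor, 4 mm above the bench.
- shallow_tray_in (a point): Shallow stainless tray, fixed: 220 mm (its x) by 150 mm (its y), only 28 mm high, open-topped, walls and floor 4 mm. The point is the centre of the inner floor, 4 mm above the bench.
- wide1_center (a point): Wide roll of label tape, matt paper: ring 60 mm outside diameter, 26 mm bore, 38 mm tall, about 90 g. The point is its centre, half-way up on the axis; z is the ring's axis. At the start it is on one of the stand's two spindles, alone or in a pile of two.
- wide2_center (a point): Wide roll of label tape, matt paper: ring 60 mm outside diameter, 26 mm bore, 38 mm tall, about 90 g. The point is its centre, half-way up on the axis; z is the ring's axis. At the start it is on one of the stand's two spindles, alone or in a pile of two; may be absent.
- wide3_center (a point): Wide roll of label tape, matt paper: ring 60 mm outside diameter, 26 mm bore, 38 mm tall, about 90 g. The point is its centre, half-way up on the axis; z is the ring's axis. Lies on the bench in front of the stand at the start; may be absent.
- narrow1_center (a point): Narrow roll of label tape, same paper and diameters as the wide ones (60 mm outside, 26 mm bore) but only 19 mm tall, about 50 g. The point is its centre, half-way up on the axis; z is the ring's axis. At the start it is on one of the stand's two spindles, alone or in a pile of two; may be absent.
- narrow2_center (a point): Narrow roll of label tape, same paper and diameters as the wide ones (60 mm outside, 26 mm bore) but only 19 mm tall, about 50 g. The point is its centre, half-way up on the axis; z is the ring's axis. At the start it is on one of the stand's two spindles, alone or in a pile of two.
- narrow3_center (a point): Narrow roll of label tape, same paper and diameters as the wide ones (60 mm outside, 26 mm bore) but only 19 mm tall, about 50 g. The point is its centre, half-way up on the axis; z is the ring's axis. Lies on the bench in front of the stand at the start; may be absent.
- mailer: White plastic slide mailer, 80 x 28 x 16 mm, lying among the rolls in front of the stand; not part of the job. Origin at the centre of its underside.
- staining_jar: Square glass staining jar with white lid, 52 x 52 x 95 mm, beyond the stand; not part of the job. Origin at the centre of its underside.
- stain_bottle: Amber bottle, 56 mm across, 130 mm tall, not part of the job. Origin at the centre of its underside.
- petri_dishes: Stack of clear petri dishes, 90 mm across, 30 mm tall, not part of the job. Origin at the centre of its underside.
- beaker: Glass beaker, 70 mm across, 90 mm tall, not part of the job. Origin at the centre of its underside.

How it is judged:
On the way, in this order (a step that is already met when the one before it is completed fails the run):
1. the keeper bar is swung open across the stand (beyond 1.2 rad) (value of joint keeper above 1.2 rad), for 0.2 s.
2. both spindles are bare: every roll is off them, with the keeper still open (horizontal distance between each of wide1_center, narrow1_center, wide2_center, narrow2_center and post_left above 0.06 m and horizontal distance between each of wide1_center, narrow1_center, wide2_center, narrow2_center and post_right above 0.06 m and value of joint keeper above 1 rad), for 0.2 s.
At the end, for the whole second after the job is handed in: Every wide roll lies flat (within 0.2 rad) and at rest in the deep tray and every narrow roll in the shallow tray, its centre within 82 mm (tray x) and 47 mm (tray y) of the tray's middle and no more than 60 mm (deep) or 33 mm (shallow) above its floor; the keeper is back within 0.2 rad of home (value of joint keeper below 0.2 rad and x of wide1_center in the frame of deep_tray_in between -0.082 and 0.082 m and y of wide1_center in the frame of deep_tray_in between -0.047 and 0.047 m and z of wide1_center in the frame of deep_tray_in between 0.004 and 0.06 m and (angle between wide1_center's own z axis and vertical below 0.2 rad or angle between wide1_center's own z axis and vertical above 2.94 rad) and x of wide2_center in the frame of deep_tray_in between -0.082 and 0.082 m and y of wide2_center in the frame of deep_tray_in between -0.047 and 0.047 m and z of wide2_center in the frame of deep_tray_in between 0.004 and 0.06 m and (angle between wide2_center's own z axis and vertical below 0.2 rad or angle between wide2_center's own z axis and vertical above 2.94 rad) and x of wide3_center in the frame of deep_tray_in between -0.082 and 0.082 m and y of wide3_center in the frame of deep_tray_in between -0.047 and 0.047 m and z of wide3_center in the frame of deep_tray_in between 0.004 and 0.06 m and (angle between wide3_center's own z axis and vertical below 0.2 rad or angle between wide3_center's own z axis and vertical above 2.94 rad) and x of narrow1_center in the frame of shallow_tray_in between -0.082 and 0.082 m and y of narrow1_center in the frame of shallow_tray_in between -0.047 and 0.047 m and z of narrow1_center in the frame of shallow_tray_in between 0.004 and 0.033 m and (angle between narrow1_center's own z axis and vertical below 0.2 rad or angle between narrow1_center's own z axis and vertical above 2.94 rad) and x of narrow2_center in the frame of shallow_tray_in between -0.082 and 0.082 m and y of narrow2_center in the frame of shallow_tray_in between -0.047 and 0.047 m and z of narrow2_center in the frame of shallow_tray_in between 0.004 and 0.033 m and (angle between narrow2_center's own z axis and vertical below 0.2 rad or angle between narrow2_center's own z axis and vertical above 2.94 rad) and x of narrow3_center in the frame of shallow_tray_in between -0.082 and 0.082 m and y of narrow3_center in the frame of shallow_tray_in between -0.047 and 0.047 m and z of narrow3_center in the frame of shallow_tray_in between 0.004 and 0.033 m and (angle between narrow3_center's own z axis and vertical below 0.2 rad or angle between narrow3_center's own z axis and vertical above 2.94 rad) and linear speed of each of wide1, wide2, wide3, narrow1, narrow2, narrow3 below 0.02 m/s); the robot touches nothing.
It fails at once if one of the other things on the bench is tipped over or pushed more than 8 cm away (angle between any of mailer, staining_jar, stain_bottle, petri_dishes, beaker's own z axis and vertical above 0.6 rad or distance of any of mailer, staining_jar, stain_bottle, petri_dishes, beaker from where it was at the start of the episode above 0.08 m).
Of wide2, narrow1, wide3, narrow3 only 2 to 4 are there at a start; the rules pass over those that are not, and their reading is None.
At some moment in a run one of wide3, narrow3 may be knocked a few centimetres aside while the robot is not near it.
Once in a run the grip may slacken for a moment while it holds something.
It also fails if it takes over 210 s, if anything falls off the work surface, if the arm or the gripper's body presses on something with over 40 N, if the wrist force passes 120 N, or if a joint passes its speed limit or range.

## Working session

There is one attempt and no reset: what is moved stays moved. The work goes in short steps, Python scripts to look and compute and a tool call to move; the robot and the scene stay as the last step left them, time stands still between calls to the robot, and variables do not carry over. Pictures are saved under pics/ and viewed, at most 14 in all, crops included, and the job is handed in when it is done.

Besides the shell and the picture viewer there is one more tool, called as name(argument=value, ...) on one line, values as JSON. jog_arm: Moves the arm, as the interface text tells. Its arguments: {"type":"object","properties":{"moves":{"type":"array"},"newtons":{"type":"number"}},"required":["moves"]}

```bash
mkdir -p pics
cat > h.py <<'E'
from rig import *
import numpy as np, cv2
from scipy.spatial.transform import Rotation as R
def ray(cam,u,v,st=None):
    c=get_calibration(cam);K=np.array(c["camera_matrix"])
    d=np.linalg.inv(K)@[u,v,1.]
    if cam=="wrist":
        M=np.array(c["mount"]);T=np.eye(4);T[:3,:3]=R.from_rotvec(st["orientation"]).as_matrix();T[:3,3]=st["position"];W=T@M
    else: W=np.linalg.inv(np.array(c["camera_from_world"]))
    return W[:3,3],W[:3,:3]@d
def onz(cam,u,v,z,st=None):
    o,d=ray(cam,u,v,st);return o+d*(z-o[2])/d[2]
def proj(cam,p,st=None):
    c=get_calibration(cam);K=np.array(c["camera_matrix"])
    if cam=="wrist":
        M=np.array(c["mount"]);T=np.eye(4);T[:3,:3]=R.from_rotvec(st["orientation"]).as_matrix();T[:3,3]=st["position"];C=np.linalg.inv(T@M)
    else: C=np.array(c["camera_from_world"])
    q=K@(C[:3,:3]@np.array(p)+C[:3,3]);return q[:2]/q[2]
def snap(cam,fn=None):
    st=state();im=snapshot(cam)
    if fn: cv2.imwrite("pics/"+fn,im[:,:,::-1])
    return st,im
def find(cam,q,z,st=None,minc=.3):
    r=[]
    for d in find_in(cam,q):
        if d["confidence"]<minc: continue
        u,v=d["location"][0]*640,d["location"][1]*400
        r.append((round(d["confidence"],2),round(u),round(v),np.round(onz(cam,u,v,z,st),3).tolist()))
    return r
E
cat > a.py <<'E'
from h import *
st=state();print(st["position"],st["orientation"],st["grip_width"])
snap("scene","scene1.png");snap("side","side1.png");s,_=snap("wrist","w1.png")
for c in("scene","side"):
    k=get_calibration(c);print(c,np.round(np.linalg.inv(np.array(k["camera_from_world"])),2).tolist())
    for q,z in [("stand",.012),("keeper",.1),("keeper_fin",.119),("deep_tray_in",.03),("shallow_tray_in",.015),("wide1_center",.06),("narrow1_center",.05),("mailer",.01)]:
        print(c,q,find(c,q,z))
E
python3 a.py
```

```text
[ 6.49481003e-01 -3.43322904e-05  2.30233302e-01] [-2.22051887e+00 -2.22058875e+00  2.14946143e-03] 0.9976299203607456
scene [[-0.39, 0.62, -0.68, 1.39], [0.92, 0.25, -0.3, 0.34], [-0.01, -0.74, -0.67, 0.85], [0.0, 0.0, 0.0, 1.0]]
scene stand [(0.89, 324, 231, [0.623, 0.018, 0.012])]
scene keeper [(0.69, 324, 204, [0.624, 0.021, 0.1])]
scene keeper_fin [(0.65, 321, 227, [0.712, 0.049, 0.119]), (0.57, 323, 203, [0.64, 0.025, 0.119]), (0.51, 410, 283, [0.785, 0.257, 0.119])]
scene deep_tray_in [(0.59, 229, 167, [0.514, -0.298, 0.03]), (0.5, 325, 204, [0.552, -0.007, 0.03])]
scene shallow_tray_in [(0.73, 323, 228, [0.617, 0.013, 0.015])]
scene wide1_center []
scene narrow1_center [(0.62, 358, 223, [0.606, 0.094, 0.05]), (0.39, 357, 244, [0.666, 0.115, 0.05]), (0.33, 330, 282, [0.786, 0.1, 0.05])]
scene mailer [(0.8, 342, 192, [0.476, 0.008, 0.01])]
side [[-0.91, -0.2, 0.35, 0.31], [-0.41, 0.48, -0.78, 0.67], [-0.01, -0.85, -0.53, 0.56], [0.0, 0.0, 0.0, 1.0]]
side stand [(0.65, 318, 233, [0.627, 0.007, 0.012])]
side keeper [(0.58, 316, 206, [0.627, 0.019, 0.1])]
side keeper_fin [(0.59, 315, 199, [0.627, 0.021, 0.119]), (0.39, 317, 231, [0.57, 0.132, 0.119])]
side deep_tray_in [(0.63, 395, 179, [0.516, -0.306, 0.03])]
side shallow_tray_in [(0.64, 319, 344, [0.491, 0.3, 0.015])]
side wide1_center [(0.72, 300, 253, [0.606, 0.144, 0.06])]
side narrow1_center [(0.83, 297, 237, [0.643, 0.086, 0.05]), (0.33, 316, 231, [0.612, 0.049, 0.05]), (0.3, 315, 204, [0.664, -0.056, 0.05])]
side mailer [(0.66, 381, 251, [0.466, 0.012, 0.01]), (0.38, 333, 201, [0.652, -0.147, 0.01])]
```

```bash
cd pics; python3 -c "
import cv2
a=cv2.imread('scene1.png')[130:330,150:490];cv2.imwrite('scene1c.png',cv2.resize(a,(800,470),interpolation=2))
a=cv2.imread('side1.png')[100:400,150:520];cv2.imwrite('side1c.png',cv2.resize(a,(740,600),interpolation=2))"
```

```text
(no output)
```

View pics/scene1c.png

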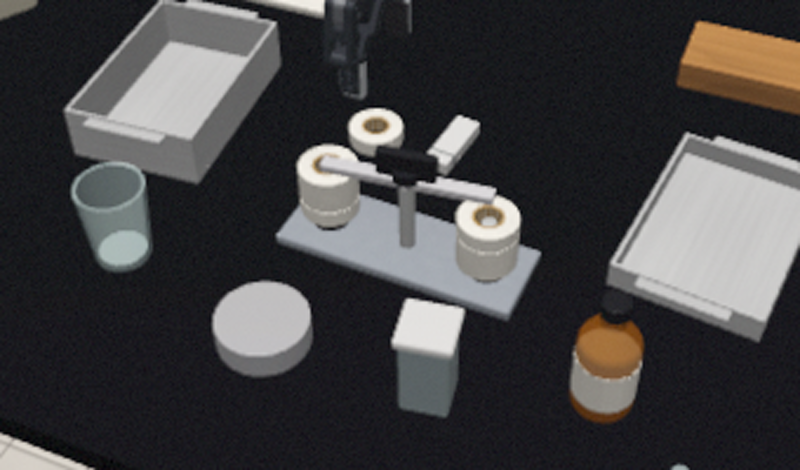

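View pics/side1c.png

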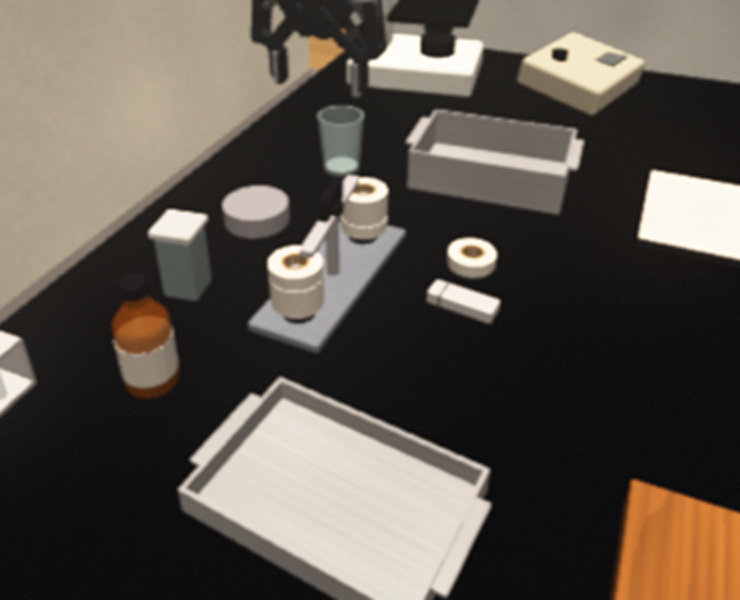

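View pics/w1.png

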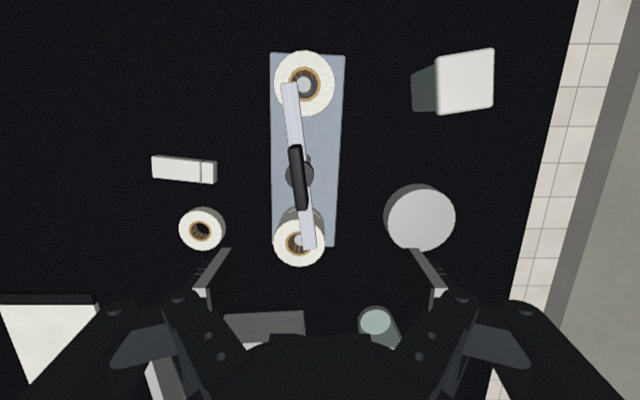

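The wrist view shows the stand, with a pile of rolls on each spindle, and the keeper turned slightly counterclockwise from (290,83) to (309,248). One narrow roll lies on the bench at (202,229) beside the mailer. The deep tray is on the right (−y) and the shallow tray on the left (+y). The piles' seams need a closer look.

```bash
cat > b.py <<'E'
from h import *
st=state()
P=lambda u,v,z:np.round(onz("wrist",u,v,z,st),3)[:2]
print("base",[P(*c,.012) for c in((270,52),(345,55),(335,247),(272,247))])
print("keeper",P(290,83,.102),P(309,248,.102),"fin",P(294,147,.132),P(303,209,.132))
print("rollL top",P(303,83,.084),"rollR top",P(299,242,.084),"bench",P(202,229,.019),"mailer",P(184,170,.016),"petri",P(420,218,.03))
S=lambda u,v,z:np.round(onz("scene",150+u/2.353,130+v/2.35,z),3)[:2]
print("deep",[S(*c,.062) for c in((165,2),(279,22),(198,172-30),(68,110))])
print("shal",[S(*c,.028) for c in((690,135),(610,265),(760,312))])
D=lambda u,v,z:np.round(onz("side",150+u/2,100+v/2,z),3)[:2]
print("deep side",[D(*c,.062) for c in((430,112),(580,128),(560,185),(410,150))])
print("shal side",[D(*c,.028) for c in((282,380),(488,470),(182,490))])
a=cv2.imread('pics/side1.png');b=cv2.imread('pics/scene1.png')
cv2.imwrite('pics/z.png',np.hstack([cv2.resize(a[180:270,270:360],(400,400),interpolation=2),cv2.resize(b[180:260,270:380],(400,400),interpolation=2)]))
E
python3 b.py
```

```text
base [array([0.593, 0.145]), array([0.681, 0.142]), array([ 0.673, -0.108]), array([ 0.583, -0.108])]
keeper [0.624 0.102] [ 0.64  -0.063] fin [0.629 0.048] [ 0.636 -0.008]
rollL top [0.635 0.104] rollR top [ 0.628 -0.065] bench [ 0.489 -0.077] mailer [0.474 0.005] petri [ 0.784 -0.056]
deep [array([ 0.416, -0.38 ]), array([ 0.402, -0.236]), array([ 0.624, -0.215]), array([ 0.63, -0.37])]
shal [array([0.381, 0.244]), array([0.599, 0.216]), array([0.604, 0.358])]
deep side [array([ 0.632, -0.36 ]), array([ 0.404, -0.393]), array([ 0.401, -0.21 ]), array([ 0.617, -0.227])]
shal side [array([0.59 , 0.217]), array([0.376, 0.241]), array([0.607, 0.363])]
```

View pics/z.png

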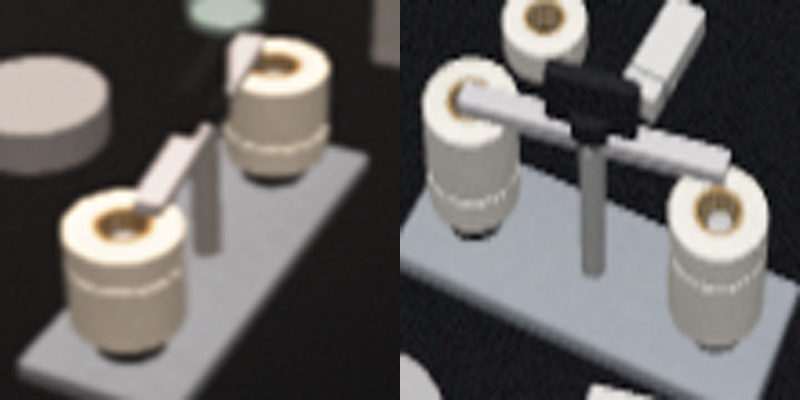

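The left pile has the narrow roll on top of the wide one; the right pile has the wide on top of the narrow. Moving to hover over the keeper grip now.

jog_arm(moves=[0,0,0,0.4,-0.34,0.5,100,0,0,0,0.4,-0.34,0.5,100,0,0,-1,0,0,0.5,60,0,0,0,0,0,0.5,60], newtons=40)

```text
time: 1.35
position: [0.633, 0.0204, 0.181]
orientation: [2.106, 2.331, 0.001]
force: [0.3, -1.0, -0.9]
grip_width: 0.693
grasp_force: 0.0
```

```bash
cat > c.py <<'E'
from h import *
st,im=snap("wrist","w2.png");print(st["position"],st["orientation"],st["grip_width"],st["force"])
for q,z in(("keeper_fin",.132),("keeper",.102),("narrow1_center",.084),("wide1_center",.084)):print(q,find("wrist",q,z,st,.2))
E
python3 c.py
```

```text
[0.63295516 0.02042333 0.18099658] [2.10599460e+00 2.33069136e+00 5.95206005e-04] 0.6933230558582699 [ 0.2784127  -1.03517252 -0.91251899]
keeper_fin [(0.92, 312, 201, [0.627, 0.035, 0.132])]
keeper [(0.9, 314, 204, [0.629, 0.023, 0.102])]
narrow1_center [(0.69, 341, 97, [0.642, 0.11, 0.084]), (0.59, 297, 238, [0.616, -0.018, 0.084]), (0.45, 341, 98, [0.642, 0.109, 0.084])]
wide1_center [(0.62, 340, 98, [0.642, 0.109, 0.084])]
```

View pics/w2.png

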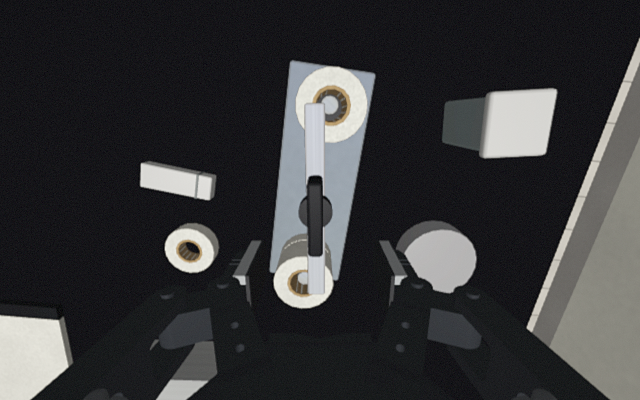

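The fin now runs vertically in the image, from (316,178) to (315,255), so the tool yaw matches the keeper.

Run:
```python
from h import *
st=state()
P=lambda u,v,z:np.round(onz("wrist",u,v,z,st),4)[:2]
print(P(316,178,.132),P(315,255,.132),P(315,103,.102),P(317,293,.102))
print("L",P(331,104,.084),"R",P(303,281,.084),"posts",P(330,103,.076),P(304,279,.076),"bench",P(190,249,.019))
print("base",P(291,61,.012),P(376,74,.012),P(270,272,.012),P(339,280,.012))
```

```text
[0.6289 0.0512] [ 0.6339 -0.0094] [0.623  0.1021] [ 0.6405 -0.0649]
L [0.6358 0.1032] R [ 0.6264 -0.0653] posts [0.6352 0.1042] [ 0.6273 -0.0682] bench [ 0.4858 -0.0773]
base [0.5933 0.143 ] [0.6815 0.1395] [ 0.5832 -0.1042] [ 0.6725 -0.1073]
```

jog_arm(moves=[0,0,0,0,-0.06,0.75,60,0,0,0,0,0,0.75,60,0,0,0,0,0,0.75,60,0,0,0,0,0,0.7,60,0,0,0,0,0,0,0,0,0,0,0,0,0,0,0,0,0,0,0,0,0,0,0,0,0,0,0,0,0,0,0,0,0,0,0,0,0,0,0,0,0,0], newtons=60)

```text
time: 2.6
position: [0.6296, 0.0194, 0.1079]
orientation: [-2.107, -2.327, 0.005]
force: [-5.9, -0.1, -2.4]
grip_width: 0.282
grasp_force: 58.9
```

jog_arm(moves=[0,0,-0.5,0,0,0,0,0,0,-0.8,0,0,0,0,0,0,-0.8,0,0,0,0,0,0,-0.8,0,0,0,0,0,0,-0.8,0,0,0,0,0,0,-0.8,0,0,0,0,0,0,-0.8,0,0,0,0,0,0,-0.8,0,0,0,0,0,0,-0.8,0,0,0,0])

```text
time: 3.5
position: [0.6289, 0.0191, 0.1079]
orientation: [-1.191, -2.902, 0.005]
force: [-8.2, -0.1, -0.4]
grip_width: 0.275
grasp_force: 59.1
```

jog_arm(moves=[0,0,-0.8,0,0,0,0,0,0,-0.8,0,0,0,0,0,0,-0.8,0,0,0,0,0,0,-0.8,0,0,0,0,0,0,-0.8,0,0,0,0,0,0,-0.8,0,0,0,0,0,0,-0.8,0,0,0,0,0,0,-0.8,0,0,0,0,0,0,0,0,0,0,0,0,0,0,0,0,0,0])

```text
time: 4.5
position: [0.6286, 0.0185, 0.1079]
orientation: [-0.222, -3.127, 0.004]
force: [-8.0, -2.4, 1.2]
grip_width: 0.279
grasp_force: 59.2
```

jog_arm(moves=[0,0,0,0,0,0,70,0,0,0,0,0,0,70,0,0,0,0,0,0,70,0,0,0,0,0,-1,70,0,0,0,0,0,-1,70,0,0,-0.7,0,0,-1,90,0,0,-0.7,0,0,-1,90,0,0,0,0,0,0,90])

```text
time: 5.3
position: [0.6345, 0.0203, 0.213]
orientation: [0.0, 3.132, 0.001]
force: [-0.1, 0.5, 0.3]
grip_width: 0.895
grasp_force: 0.0
```

```bash
cat > d.py <<'E'
from h import *
import sys
st,im=snap("wrist",sys.argv[1]);print(np.round(st["position"],4),np.round(st["orientation"],3),np.round(st["q"],2),st["grip_width"],st["time"])
print(np.round(R.from_rotvec(st["orientation"]).as_matrix(),3).tolist())
for q in sys.argv[2:]:
    n,z=q.split(":");print(n,find("wrist",n,float(z),st,.25))
E
python3 d.py w3.png keeper:.102 keeper_fin:.132 wide1_center:.084 narrow1_center:.084 stand:.012
```

```text
[0.6345 0.0203 0.213 ] [0.000e+00 3.132e+00 1.000e-03] [ 0.19  0.31 -0.33  1.52  0.1   1.32  1.42] 0.8951985364658793 5.3
[[-1.0, 0.0, 0.009], [0.0, 1.0, 0.0], [-0.009, 0.0, -1.0]]
keeper [(0.76, 320, 182, [0.622, 0.021, 0.102]), (0.59, 382, 164, [0.606, 0.078, 0.102]), (0.44, 100, 266, [0.712, -0.206, 0.102]), (0.26, 269, 282, [0.731, -0.033, 0.102])]
keeper_fin [(0.91, 319, 183, [0.616, 0.02, 0.132]), (0.6, 377, 164, [0.6, 0.067, 0.132])]
wide1_center [(0.6, 377, 167, [0.612, 0.077, 0.084]), (0.45, 563, 79, [0.532, 0.239, 0.084])]
narrow1_center []
stand [(0.8, 314, 161, [0.619, 0.013, 0.012])]
```

View pics/w3.png

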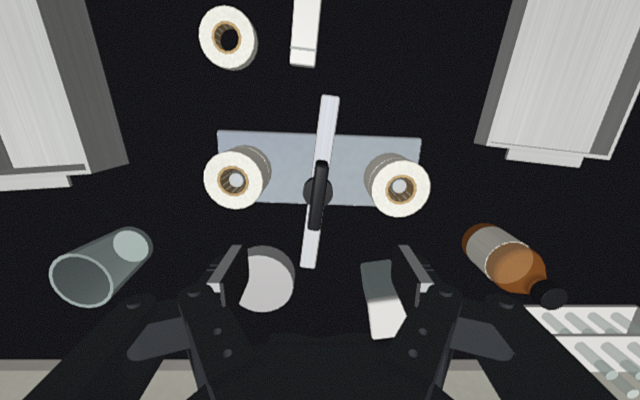

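The keeper is open: its bar runs from (329,96) to (308,268) and is clear of both rolls, left at (400,189) and right at (235,180).

Run:
```python
from h import *
st=state()
P=lambda u,v,z:np.round(onz("wrist",u,v,z,st),4)[:2]
print("L",P(400,189,.084),"R",P(235,180,.084),"bar",P(329,96,.102),P(308,268,.102),"bench",P(228,38,.019),"mailer end",P(304,56,.016))
print("shallow near corner rim",P(475,144,.028),P(610,160,.028),"deep",P(87,172,.062))
```

```text
L [0.6277 0.0994] R [ 0.6184 -0.0625] bar [0.5426 0.0281] [0.7049 0.0084] bench [ 0.4801 -0.0763] mailer end [0.4968 0.0034]
shallow near corner rim [0.5897 0.1972] [0.6081 0.3565] deep [ 0.6148 -0.2238]
```

jog_arm(moves=[0,0,0,0.46,-0.89,0,95,0,0,0,0,-0.89,0,95,0,0,0,0,-0.89,0,95,0,0,0,0,-0.88,0,95,0,0,0,0,0,1,95,0,0,0,0,0,1,95,0,0,0,0,0,1,95,0,0,0,0,0,0.6,95])

```text
time: 6.4
position: [0.6183, -0.0689, 0.1145]
orientation: [-0.002, -3.137, -0.001]
force: [-0.8, -0.3, -0.5]
grip_width: 0.954
grasp_force: 0.0
```

```bash
python3 d.py w4.png wide1_center:.084 narrow1_center:.084
```

```text
[ 0.6183 -0.0689  0.1145] [-2.000e-03 -3.137e+00 -1.000e-03] [ 0.3   0.36 -0.28  1.65  0.11  1.15  1.56] 0.9544677908321144 6.4
[[-1.0, 0.001, -0.004], [0.001, 1.0, 0.0], [0.004, 0.0, -1.0]]
wide1_center [(0.72, 442, 198, [0.596, 0.011, 0.084]), (0.61, 511, 204, [0.601, 0.057, 0.084])]
narrow1_center [(0.7, 554, 239, [0.626, 0.091, 0.084])]
```

View pics/w4.png

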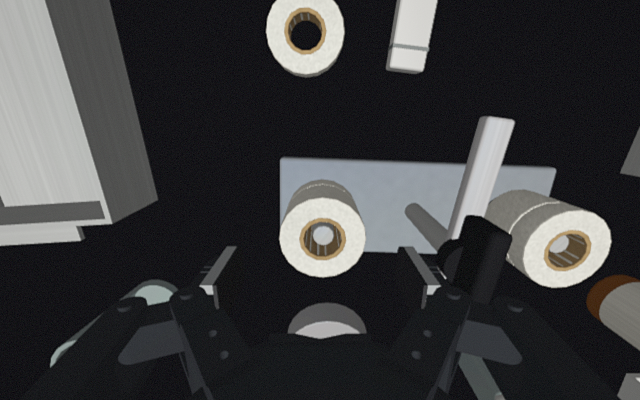

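Run:
```python
from h import *
st=state()
print(onz("wrist",323,238,.084,st),onz("wrist",323,235,.076,st),proj("wrist",st["position"],st), onz("wrist",304,30,.019,st), onz("wrist",562,247,.084,st))
```

```text
[ 0.62680174 -0.06607616  0.084     ] [ 0.628177   -0.06597672  0.076     ] [318.87007021 249.99016054] [ 0.48399724 -0.08018499  0.019     ] [0.63377016 0.10007963 0.084     ]
```

jog_arm(moves=[0,0,0,-0.28,0.1,0.6,95,0,0,0,0,0,0.7,95,0,0,0,0,0,0.7,95,0,0,0,0,0,0.6,95,0,0,0,0,0,0,0,0,0,0,0,0,0,0,0,0,0,0,0,0,0,0,0,0,0,0,0,0], newtons=40)

```text
time: 7.35
position: [0.6274, -0.0664, 0.0533]
orientation: [0.001, 3.14, -0.0]
force: [0.4, -0.4, -1.5]
grip_width: 0.7
grasp_force: 43.2
```

jog_arm(moves=[0,0,0,0,0,-0.6,0,0,0,0,0,0,-0.9,0,0,0,0,0,0,-1,0,0,0,0,0,0,-1,0,0,0,0,0,-0.7,-0.7,0,0,0,0,0.5,-1,-0.3,0,0,0,0,0.6,-1,0,0,0,0,0,0.6,-1,0,0,0,0,0,0.5,-1,0,0,0,0,0,0.5,-1,0,0])

```text
time: 8.35
position: [0.559, -0.2099, 0.1668]
orientation: [0.001, 3.14, -0.001]
force: [1.1, 0.3, -1.0]
grip_width: 0.701
grasp_force: 43.4
```

jog_arm(moves=[0,0,0,0,-1,0,0,0,0,0,0,-1,0,0,0,0,0,0,-1,0,0,0,0,0,0,-0.5,0,0,0,0,0,0,0,0,0])

```text
time: 8.85
position: [0.5587, -0.2987, 0.1659]
orientation: [0.007, 3.141, -0.002]
force: [-0.2, -0.1, -0.6]
grip_width: 0.702
grasp_force: 32.9
```

```bash
python3 d.py w5.png deep_tray_in:.004
```

```text
[ 0.5587 -0.2987  0.1659] [ 7.000e-03  3.141e+00 -2.000e-03] [ 0.58  0.33 -0.16  1.58  0.06  1.24  1.97] 0.7023295999507173 8.85
[[-1.0, 0.004, 0.001], [0.004, 1.0, -0.001], [-0.001, -0.001, -1.0]]
deep_tray_in [(0.78, 303, 106, [0.477, -0.315, 0.004])]
```

View pics/w5.png

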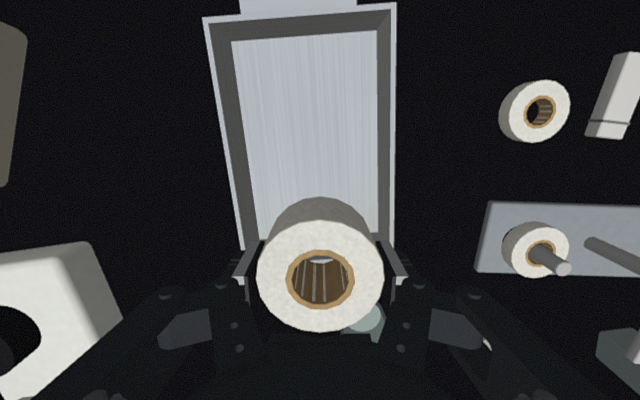

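Run:
```python
from h import *
st=state()
P=lambda u,v,z:np.round(onz("wrist",u,v,z,st),4)[:2]
print("floor",P(232,42,.004),P(378,30,.004),P(258,238,.004),P(378,232,.004))
print("rim",P(204,18,.062),P(396,4,.062),P(240,245,.062),P(396,240,.062))
print("roll axis top",P(320,278,.199), "narrow R", P(538,252,.046), "bench",P(540,110,.019))
```

```text
floor [ 0.419  -0.3798] [ 0.4086 -0.2381] [ 0.628  -0.3681] [ 0.6202 -0.225 ]
rim [ 0.4153 -0.3836] [ 0.4059 -0.2363] [ 0.6082 -0.3722] [ 0.6029 -0.2203]
roll axis top [ 0.5561 -0.2944] narrow R [ 0.6244 -0.0652] bench [ 0.4822 -0.076 ]
```

jog_arm(moves=[0,0,0,0,-0.06,1,0,0,0,0,0,0,1,0,0,0,0,0,0,1,0,0,0,0,0,0,1,0,0,0,0,0,0,1,0,0,0,0,0,0,0.7,0,0,0,0,0,0,0.35,0,0,0,0,0,0,0,0])

```text
time: 9.75
position: [0.559, -0.2958, 0.0128]
orientation: [0.002, -3.14, -0.003]
force: [-1.0, 0.7, -0.2]
grip_width: 0.701
grasp_force: 43.3
```

jog_arm(moves=[0,0,0,0,0,0,84,0,0,0,0,0,0,84,0,0,0,0,0,-0.5,84,0,0,0,0,0,-1,84,0,0,0,0,0,-1,84,0,0,0,0,0,-1,84,0,0,0,0,0,-1,95,0,0,0,0,0,-1,95,0,0,0,-0.5,1,-0.5,95,0,0,0,-0.5,1,0,95])

```text
time: 10.75
position: [0.5861, -0.2494, 0.169]
orientation: [0.006, 3.135, -0.005]
force: [0.0, -0.2, 0.5]
grip_width: 0.95
grasp_force: 0.0
```

jog_arm(moves=[0,0,0,-0.5,1,0,95,0,0,0,-0.5,1,0,95,0,0,0,-0.5,1,0,95,0,0,0,-0.14,1,0,95,0,0,0,0,1,0,95,0,0,0,0,1,0,95,0,0,0,0,1,0,95,0,0,0,0,0.2,0,95])

```text
time: 11.55
position: [0.6261, -0.0634, 0.1659]
orientation: [-0.007, 3.139, 0.003]
force: [-0.4, 0.1, 0.7]
grip_width: 0.948
grasp_force: 0.0
```

```bash
python3 d.py w6.png narrow1_center:.046
```

```text
[ 0.6261 -0.0634  0.1659] [-7.000e-03  3.139e+00  3.000e-03] [ 0.29  0.33 -0.28  1.59  0.09  1.24  1.57] 0.9482962699919256 11.55
[[-1.0, -0.005, 0.003], [-0.005, 1.0, 0.002], [-0.003, 0.002, -1.0]]
narrow1_center [(0.91, 503, 208, [0.642, 0.121, 0.046]), (0.56, 433, 199, [0.632, 0.049, 0.046])]
```

View pics/w6.png

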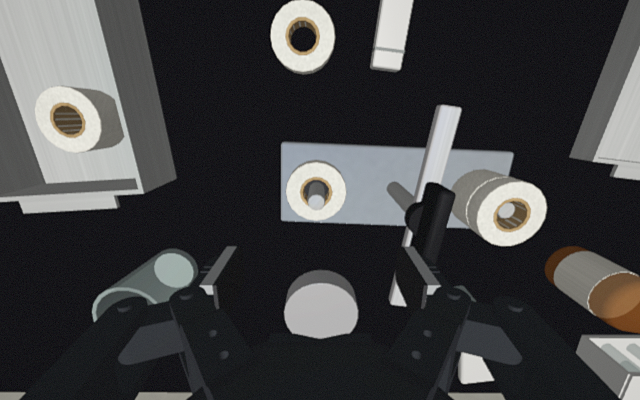

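The wide roll lies flat in the deep tray at (70,120). The narrow one on the right spindle is at (316,190), so I'll take it next.

jog_arm(moves=[0,0,0,0,-0.1,1,95,0,0,0,0,0,1,95,0,0,0,0,0,1,95,0,0,0,0,0,1,95,0,0,0,0,0,1,95,0,0,0,0,0,0.5,95,0,0,0,0,0,0.3,95,0,0,0,0,0,0,95])

```text
time: 12.45
position: [0.6252, -0.0715, 0.0185]
orientation: [-0.003, -3.141, 0.001]
force: [0.3, 0.7, 0.0]
grip_width: 0.95
grasp_force: 0.0
```

jog_arm(moves=[0,0,0,0,0,0,0,0,0,0,0,0,0,0,0,0,0,0,0,0,0,0,0,0,0,0,0,0])

```text
time: 12.85
position: [0.6268, -0.0706, 0.0209]
orientation: [0.001, 3.138, -0.001]
force: [-1.3, -0.2, 5.5]
grip_width: 0.693
grasp_force: 43.4
```

jog_arm(moves=[0,0,0,0,0,-0.5,0,0,0,0,0,0,-0.8,0,0,0,0,0,0,-1,0,0,0,0,0,0,-1,0,0,0,0,0,0,-1,0,0,0,0,0,0,-1,0,0,0,0,0,0,-1,0,0,0,0,0,0.5,-0.9,0,0,0,0,0.3,1,0,0,0,0,0,0.3,1,0,0])

```text
time: 13.85
position: [0.6109, -0.0076, 0.2008]
orientation: [0.003, 3.139, -0.0]
force: [0.7, 0.5, -1.2]
grip_width: 0.693
grasp_force: 43.3
```

jog_arm(moves=[0,0,0,0.3,1,0,0,0,0,0,0.3,1,0,0,0,0,0,0.3,1,0,0,0,0,0,0.3,1,0,0,0,0,0,0.3,1,0,0,0,0,0,0.3,1,0,0,0,0,0,0.3,1,0,0,0,0,0,0,1,0,0,0,0,0,0,1,0,0,0,0,0,0,1,0,0])

```text
time: 14.85
position: [0.558, 0.2431, 0.1997]
orientation: [0.001, 3.141, -0.0]
force: [0.2, 0.4, -1.0]
grip_width: 0.697
grasp_force: 43.3
```

jog_arm(moves=[0,0,0,0,1,0,0,0,0,0,0,1,0,0,0,0,0,0,0,0,0])

```text
time: 15.15
position: [0.5564, 0.2971, 0.1996]
orientation: [0.009, -3.141, -0.005]
force: [-0.6, 0.6, -0.1]
grip_width: 0.695
grasp_force: 43.3
```

```bash
python3 d.py w7.png shallow_tray_in:.004
```

```text
[0.5564 0.2971 0.1996] [ 0.009 -3.141 -0.005] [-0.15  0.33 -0.48  1.53  0.15  1.31  0.93] 0.6952356951382824 15.15
[[-1.0, -0.005, -0.0], [-0.005, 1.0, 0.003], [0.0, 0.003, -1.0]]
shallow_tray_in [(0.73, 320, 103, [0.471, 0.298, 0.004]), (0.51, 178, 377, [0.883, 0.076, 0.004])]
```

View pics/w7.png

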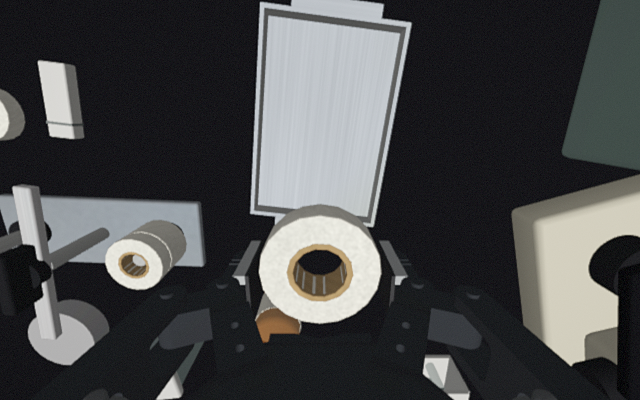

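Run:
```python
from h import *
st=state()
P=lambda u,v,z:np.round(onz("wrist",u,v,z,st),4)[:2]
c=[P(260,3,.028),P(411,24,.028),P(250,214,.028),P(374,226,.028)]
print(c,np.mean(c,0),"floor",P(267,12,.004),P(402,29,.004),P(257,206,.004),P(370,217,.004))
print("narrow L",P(133,262,.084),"bottle base?",P(258,330,.0),P(300,330,0))
```

```text
[array([0.3813, 0.2347]), array([0.3991, 0.383 ]), array([0.5993, 0.2091]), array([0.6147, 0.359 ])] [0.4986  0.29645] floor [0.3816 0.2371] [0.3973 0.3808] [0.5972 0.2124] [0.6121 0.3582]
narrow L [0.6321 0.098 ] bottle base? [0.7956 0.2   ] [0.7955 0.2633]
```

jog_arm(moves=[0,0,0,-0.2,-0.26,1,0,0,0,0,0,0,1,0,0,0,0,0,0,1,0,0,0,0,0,0,1,0,0,0,0,0,0,1,0,0,0,0,0,0,1,0,0,0,0,0,0,1,0,0,0,0,0,0,0.5,0,0,0,0,0,0,0.25,0,0,0,0,0,0,0,0])

```text
time: 16.25
position: [0.5634, 0.2848, 0.005]
orientation: [-0.003, -3.141, 0.001]
force: [-0.3, 0.4, -1.1]
grip_width: 0.694
grasp_force: 43.3
```

jog_arm(moves=[0,0,0,0,0,0,84,0,0,0,0,0,0,84,0,0,0,0,0,-0.6,84,0,0,0,0,0,-1,84,0,0,0,0,0,-1,95,0,0,0,0,0,-1,95,0,0,0,0,0,-1,95,0,0,0,0,0,-1,95,0,0,0,-0.4,-1,-1,95,0,0,0,-0.4,-1,0,95])

```text
time: 17.25
position: [0.5853, 0.2379, 0.1768]
orientation: [-0.004, 3.132, 0.006]
force: [0.1, -0.5, -0.3]
grip_width: 0.952
grasp_force: 0.0
```

jog_arm(moves=[0,0,0,-0.4,-1,0,95,0,0,0,-0.4,-1,0,95,0,0,0,-0.4,-1,0,95,0,0,0,-0.4,-1,0,95,0,0,0,-0.35,-1,0,95,0,0,0,0,-0.4,0,95,0,0,0,0,0,1,95,0,0,0,0,0,1,95,0,0,0,0,0,0,95])

```text
time: 18.15
position: [0.6289, 0.1011, 0.1175]
orientation: [0.001, -3.136, 0.0]
force: [0.0, -0.2, -0.2]
grip_width: 0.948
grasp_force: 0.0
```

```bash
python3 d.py w8.png narrow1_center:.084
```

```text
[0.6289 0.1011 0.1175] [ 1.000e-03 -3.136e+00  0.000e+00] [ 0.1   0.4  -0.38  1.61  0.16  1.17  1.26] 0.9482314538539398 18.15
[[-1.0, -0.0, -0.006], [-0.0, 1.0, -0.0], [0.006, -0.0, -1.0]]
narrow1_center [(0.63, 321, 241, [0.639, 0.102, 0.084])]
```

View pics/w8.png

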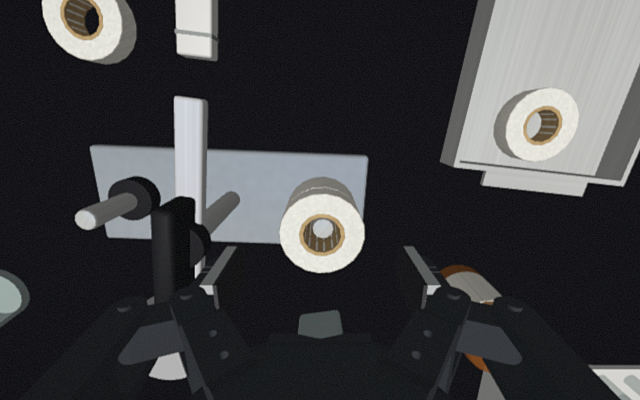

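Run:
```python
from h import *
st=state()
print(onz("wrist",322,236,.084,st))
snap("scene","s2.png")
for q in("stain_bottle","staining_jar","beaker","petri_dishes"): print(q,find("scene",q,.045))
```

```text
[0.6399288  0.10374597 0.084     ]
stain_bottle [(0.86, 407, 283, [0.726, 0.245, 0.045])]
staining_jar [(0.67, 332, 281, [0.778, 0.102, 0.045]), (0.46, 342, 191, [0.509, 0.02, 0.045])]
beaker [(0.6, 197, 221, [0.735, -0.251, 0.045])]
petri_dishes [(0.97, 265, 271, [0.807, -0.038, 0.045])]
```

jog_arm(moves=[0,0,0,-0.28,0.04,0.8,95,0,0,0,0,0,0.8,95,0,0,0,0,0,0.6,95,0,0,0,0,0,0,95,0,0,0,0,0,0,95])

```text
time: 19.0
position: [0.639, 0.1017, 0.0655]
orientation: [0.001, 3.141, 0.0]
force: [0.8, 0.7, 0.8]
grip_width: 0.951
grasp_force: 0.0
```

jog_arm(moves=[0,0,0,0,0,0,0,0,0,0,0,0,0,0,0,0,0,0,0,0,0,0,0,0,0,0,0,0])

```text
time: 19.4
position: [0.6402, 0.1018, 0.067]
orientation: [0.001, 3.138, 0.0]
force: [-0.8, 0.2, 5.6]
grip_width: 0.677
grasp_force: 42.9
```

jog_arm(moves=[0,0,0,0,0,-0.5,0,0,0,0,0,0,-0.9,0,0,0,0,0,0,-1,0,0,0,0,0,0,-1,0,0,0,0,0,0,-1,0,0,0,0,0.7,0.9,-0.9,0,0,0,0,0.7,1,0,0,0,0,0,0.7,1,0,0,0,0,0,0.7,1,0,0,0,0,0,0.7,1,0,0])

```text
time: 20.4
position: [0.5503, 0.225, 0.1981]
orientation: [0.001, 3.142, -0.0]
force: [-0.3, 1.2, -0.9]
grip_width: 0.677
grasp_force: 42.6
```

jog_arm(moves=[0,0,0,0.7,1,0,0,0,0,0,0.7,1,0,0,0,0,0,0.8,0.9,0,0,0,0,0,0,0,0,0])

```text
time: 20.8
position: [0.4923, 0.3017, 0.1984]
orientation: [0.012, -3.14, -0.003]
force: [-0.6, 0.9, -0.7]
grip_width: 0.673
grasp_force: 42.6
```

```bash
python3 d.py w9.png narrow1_center:.02 wide1_center:.084
```

```text
[0.4923 0.3017 0.1984] [ 1.20e-02 -3.14e+00 -3.00e-03] [-0.14  0.22 -0.52  1.67  0.11  1.28  0.89] 0.6728139226263827 20.8
[[-1.0, -0.008, -0.001], [-0.008, 1.0, 0.002], [0.001, 0.002, -1.0]]
narrow1_center [(0.72, 318, 262, [0.601, 0.301, 0.02])]
wide1_center [(0.85, 153, 284, [0.593, 0.126, 0.084]), (0.66, 16, 170, [0.471, 0.018, 0.084])]
```

View pics/w9.png

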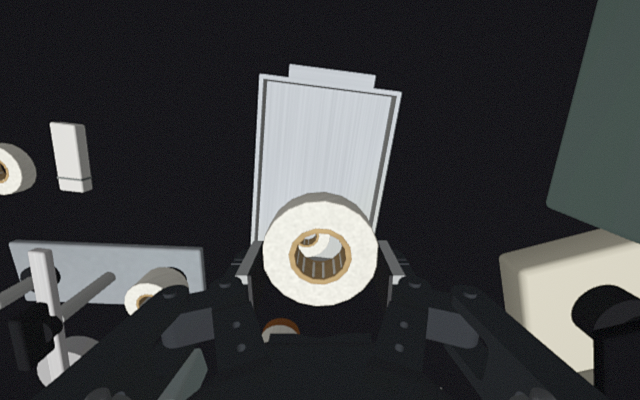

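jog_arm(moves=[0,0,0,-0.1,-0.15,1,0,0,0,0,0,0,1,0,0,0,0,0,0,1,0,0,0,0,0,0,1,0,0,0,0,0,0,1,0,0,0,0,0,0,1,0,0,0,0,0,0,0.8,0,0,0,0,0,0,0.5,0,0,0,0,0,0,0.25,0,0,0,0,0,0,0,0])

```text
time: 21.95
position: [0.4992, 0.2922, 0.0084]
orientation: [-0.003, -3.141, 0.001]
force: [-0.4, 0.8, -0.7]
grip_width: 0.671
grasp_force: 42.6
```

jog_arm(moves=[0,0,0,0,0,0,84,0,0,0,0,0,0,84,0,0,0,0,0,-0.6,84,0,0,0,0,0,-1,84,0,0,0,0,0,-1,95,0,0,0,0,0,-1,95,0,0,0,0,0,-1,95,0,0,0,-0.6,-0.6,-1,95,0,0,0,-0.7,-1,-1,95,0,0,0,-0.7,-1,0,95])

```text
time: 22.95
position: [0.5516, 0.2292, 0.1803]
orientation: [-0.002, 3.132, 0.005]
force: [0.2, -0.2, 0.1]
grip_width: 0.95
grasp_force: 0.0
```

jog_arm(moves=[0,0,0,-0.7,-1,0,95,0,0,0,-0.7,-1,0,95,0,0,0,-0.7,-1,0,95,0,0,0,-0.7,-1,0,95,0,0,0,-0.7,-0.9,0,95,0,0,0,0,0,1,95,0,0,0,0,0,1,95,0,0,0,0,0,0,95,0,0,0,0,0,0,95])

```text
time: 23.85
position: [0.6365, 0.1057, 0.1253]
orientation: [0.0, 3.141, 0.0]
force: [-0.4, 0.8, -0.2]
grip_width: 0.952
grasp_force: 0.0
```

```bash
python3 d.py w10.png wide1_center:.065 narrow1_center:.065 ; python3 -c "
from h import *
st=state();print(proj('wrist',[.637,.102,.065],st))
c=cv2.imread('pics/w10.png');g=cv2.cvtColor(c,6);m=((g>170)*255).astype('uint8');m[320:]=0
n,l,s,ce=cv2.connectedComponentsWithStats(m)
for i in range(1,n):
  if s[i,4]>300: print(s[i],ce[i].round())
"
```

```text
[0.6365 0.1057 0.1253] [0.    3.141 0.   ] [ 0.1   0.41 -0.39  1.58  0.16  1.18  1.25] 0.9515394435394234 23.85
[[-1.0, 0.0, 0.001], [0.0, 1.0, 0.0], [-0.001, 0.0, -1.0]]
wide1_center [(0.84, 308, 208, [0.632, 0.097, 0.065]), (0.5, 179, 204, [0.629, -0.002, 0.065])]
narrow1_center [(0.74, 467, 279, [0.695, 0.229, 0.065]), (0.68, 162, 304, [0.72, -0.03, 0.065]), (0.67, 95, 25, [0.508, -0.037, 0.065]), (0.48, 193, 20, [0.506, 0.025, 0.065])]
[314.0099619  212.26378499]
[  42    0   78   51 2059] [84. 25.]
[173   0  34  24 764] [190.  11.]
[  446     0   194   184 21973] [544.  88.]
[173  24  34  24 664] [190.  35.]
[ 170   83   27  125 2579] [184. 135.]
[ 278  174   76   72 3094] [315. 209.]
[175 246  21  45 324] [188. 273.]
```

jog_arm(moves=[0,0,0,0.05,-0.14,1,95,0,0,0,0,0,1,95,0,0,0,0,0,1,95,0,0,0,0,0,0.7,95,0,0,0,0,0,0,95,0,0,0,0,0,0,0,0,0,0,0,0,0,0,0,0,0,0,0,0,0,0,0,0,0,0,0,0,0,0,0,0,0,0,0], newtons=45)

```text
time: 25.0
position: [0.6366, 0.101, 0.0331]
orientation: [0.003, 3.138, -0.001]
force: [0.4, -1.9, 6.1]
grip_width: 0.685
grasp_force: 48.8
```

jog_arm(moves=[0,0,0,0,0,-0.5,0,0,0,0,0,0,-0.9,0,0,0,0,0,0,-1,0,0,0,0,0,0,-1,0,0,0,0,0,0,-1,0,0,0,0,0,0,-1,0,0,0,0,0.4,-0.8,-1,0,0,0,0,0.4,-1,-0.3,0,0,0,0,0.4,-1,0,0,0,0,0,0.4,-1,0,0])

```text
time: 26.0
position: [0.5944, 0.006, 0.1997]
orientation: [0.001, 3.141, -0.0]
force: [-0.2, -0.1, -1.0]
grip_width: 0.681
grasp_force: 48.5
```

jog_arm(moves=[0,0,0,0.4,-1,0,0,0,0,0,0.4,-1,0,0,0,0,0,0.4,-1,0,0,0,0,0,0.4,-1,0,0,0,0,0,0.4,-1,0,0,0,0,0,0.4,-1,0,0,0,0,0,0.4,-1,0,0,0,0,0,0.4,-1,0,0,0,0,0,0.4,-1,0,0,0,0,0,0.4,-1,0,0])

```text
time: 27.0
position: [0.4939, -0.2437, 0.1992]
orientation: [-0.001, -3.141, -0.0]
force: [-0.1, 0.1, -0.4]
grip_width: 0.684
grasp_force: 48.4
```

jog_arm(moves=[0,0,0,0.4,-1,0,0,0,0,0,0.4,-1,0,0,0,0,0,0,-0.4,0,0,0,0,0,0,0,0,0])

```text
time: 27.4
position: [0.4744, -0.3042, 0.1989]
orientation: [0.005, 3.141, -0.0]
force: [-0.4, -0.7, -0.7]
grip_width: 0.684
grasp_force: 48.5
```

```bash
python3 d.py w11.png wide1_center:.2 narrow1_center:.019 deep_tray_in:.004; python3 -c "
from h import *
c=cv2.imread('pics/w11.png');g=cv2.cvtColor(c,6);m=((g>170)*255).astype('uint8');m[350:]=0
n,l,s,ce=cv2.connectedComponentsWithStats(m)
for i in range(1,n):
  if s[i,4]>300: print(s[i],ce[i].round())
"
```

```text
[ 0.4744 -0.3042  0.1989] [ 0.005  3.141 -0.   ] [ 0.64  0.16 -0.13  1.71  0.02  1.27  2.07] 0.6844592553178663 27.4
[[-1.0, 0.003, 0.0], [0.003, 1.0, -0.0], [-0.0, -0.0, -1.0]]
wide1_center [(0.66, 320, 266, [0.484, -0.303, 0.2])]
narrow1_center []
deep_tray_in [(0.61, 310, 166, [0.461, -0.315, 0.004])]
[ 222    0  189   10 1808] [314.   4.]
[   0  106   44  150 4942] [ 17. 175.]
[  233   106   153   137 11917] [313. 160.]
[ 560  140   41   53 1173] [580. 166.]
[ 482  161   50   49 1342] [506. 185.]
[ 256  220  127  112 7974] [319. 275.]
[   0  305  113   45 3885] [ 55. 328.]
```

jog_arm(moves=[0,0,0,0,0,1,0,0,0,0,0,0,1,0,0,0,0,0,0,1,0,0,0,0,0,0,1,0,0,0,0,0,0,1,0,0,0,0,0,0,1,0,0,0,0,0,0,0.8,0,0,0,0,0,0,0.4,0,0,0,0,0,0,0.25,0,0,0,0,0,0,0,0])

```text
time: 28.6
position: [0.475, -0.3024, 0.0124]
orientation: [0.0, -3.141, -0.001]
force: [0.1, 0.8, -0.6]
grip_width: 0.68
grasp_force: 48.4
```

jog_arm(moves=[0,0,0,0,0,0,84,0,0,0,0,0,0,84,0,0,0,0,0,-0.6,84,0,0,0,0,0,-1,84,0,0,0,0,0,-1,84,0,0,0,0,0,-1,84,0,0,0,0,0,-1,95,0,0,0,0,0,-1,95,0,0,0,0,0,-1,95,0,0,0,0,1,0,95])

```text
time: 29.6
position: [0.4763, -0.2828, 0.1837]
orientation: [0.01, 3.133, -0.011]
force: [0.2, -0.1, -0.1]
grip_width: 0.952
grasp_force: 0.0
```

jog_arm(moves=[0,0,0,-0.3,1,0,95,0,0,0,-0.3,1,0,95,0,0,0,0,1,0,95,0,0,0,0,1,0,95,0,0,0,0,1,0,95,0,0,0,0,1,0,95,0,0,0,0,1,0,95,0,0,0,0,1,1,95,0,0,0,0,0,0.5,95,0,0,0,0,0,0,95])

```text
time: 30.6
position: [0.4889, -0.0778, 0.1396]
orientation: [0.001, -3.14, 0.001]
force: [-0.0, 0.1, 0.2]
grip_width: 0.945
grasp_force: 0.0
```

```bash
cat > e.py <<'E'
from h import *
import sys
c=cv2.imread('pics/'+sys.argv[1]);z=float(sys.argv[2]);st=state();g=cv2.cvtColor(c,6);m=((g>150)*255).astype('uint8');m[350:]=0
n,l,s,ce=cv2.connectedComponentsWithStats(m)
for i in range(1,n):
  if s[i,4]>300: print(s[i],ce[i].round(),onz("wrist",*ce[i],z,st).round(3))
E
python3 d.py w12.png narrow1_center:.019 mailer:.016; python3 e.py w12.png .019
```

```text
[ 0.4889 -0.0778  0.1396] [ 1.00e-03 -3.14e+00  1.00e-03] [ 0.41  0.08 -0.31  1.93  0.03  1.14  1.65] 0.9447894964371456 30.6
[[-1.0, -0.001, -0.002], [-0.001, 1.0, -0.0], [0.002, -0.0, -1.0]]
narrow1_center []
mailer [(0.59, 402, 169, [0.466, 0.002, 0.016]), (0.25, 455, 390, [0.749, 0.094, 0.016])]
[    0    82   159   222 16707] [ 74. 189.] [ 0.487 -0.322  0.019]
[ 383  130   44   83 2313] [404. 171.] [0.47  0.003 0.019]
[ 288  157   61   60 2303] [318. 186.] [ 0.485 -0.081  0.019]
[ 593  193   47  115 1804] [623. 262.] [0.569 0.246 0.019]
[ 295  271  110   68 5347] [351. 302.] [ 0.62  -0.044  0.019]
[ 444  276   73   28 1183] [484. 286.] [0.6   0.102 0.019]
[  0 295  78  55 568] [ 38. 335.] [ 0.665 -0.411  0.019]
```

View pics/w12.png

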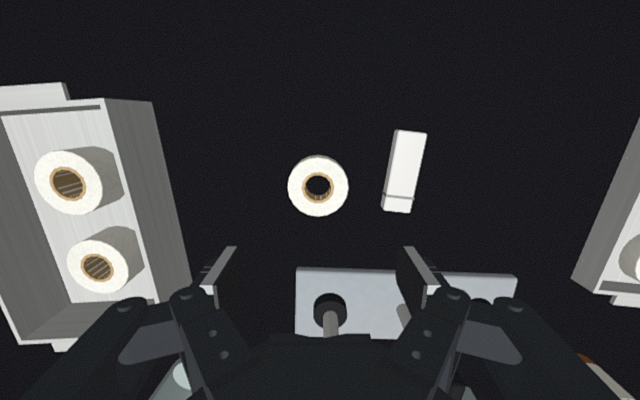

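Both wide rolls lie flat in the deep tray at (68,182) and (97,266), and the right spindle is bare. The bench narrow roll is at (318,186), with the mailer about 34 mm away.

jog_arm(moves=[0,0,0,0.08,-0.05,1,86,0,0,0,0,0,1,86,0,0,0,0,0,1,86,0,0,0,0,0,1,86,0,0,0,0,0,1,86,0,0,0,0,0,0.4,86,0,0,0,0,0,0,86])

```text
time: 31.45
position: [0.4874, -0.08, 0.0046]
orientation: [-0.003, -3.14, -0.0]
force: [-0.5, -0.2, 1.6]
grip_width: 0.858
grasp_force: 0.0
```

jog_arm(moves=[0,0,0,0,0,0,0,0,0,0,0,0,0,0,0,0,0,0,0,0,0,0,0,0,0,0,0,0], newtons=45)

```text
time: 31.85
position: [0.4892, -0.0799, 0.0071]
orientation: [0.002, 3.139, -0.002]
force: [-2.1, -0.4, 5.6]
grip_width: 0.673
grasp_force: 47.3
```

jog_arm(moves=[0,0,0,0,0,-0.7,0,0,0,0,0,0,-1,0,0,0,0,0,0,-1,0,0,0,0,0,0,-1,0,0,0,0,0.2,0.4,-1,0,0,0,0,0.3,1,-1,0,0,0,0,0.3,1,0,0,0,0,0,0.3,1,0,0,0,0,0,0.3,1,0,0,0,0,0,0.3,1,0,0])

```text
time: 32.85
position: [0.4458, 0.0568, 0.1489]
orientation: [0.001, 3.139, -0.001]
force: [-0.3, -0.3, 0.0]
grip_width: 0.677
grasp_force: 48.2
```

jog_arm(moves=[0,0,0,0.3,1,0,0,0,0,0,0.3,1,0,0,0,0,0,0,1,0,0,0,0,0,0,1,0,0,0,0,0,0,1,0,0,0,0,0,0,1,0,0,0,0,0,0,1,0,0,0,0,0,0,1,0,0,0,0,0,0,1,0,0,0,0,0,0,1,0,0])

```text
time: 33.85
position: [0.4313, 0.3069, 0.1488]
orientation: [0.002, 3.139, 0.001]
force: [0.0, 0.0, -1.3]
grip_width: 0.68
grasp_force: 48.2
```

```bash
python3 d.py w13.png narrow1_center:.16;python3 e.py w13.png .028
python3 - <<'E'
from h import *
snap("scene","s3.png")
for q,z in (("narrow1_center",.02),("wide1_center",.042),("keeper",.1)): print(q,find("scene",q,z))
E
```

```text
[0.4313 0.3069 0.1488] [2.000e-03 3.139e+00 1.000e-03] [-0.03  0.18 -0.7   1.84  0.13  1.17  0.8 ] 0.6800725893856788 33.85
[[-1.0, 0.001, 0.002], [0.001, 1.0, 0.001], [-0.002, 0.001, -1.0]]
narrow1_center [(0.92, 324, 242, [0.421, 0.309, 0.16]), (0.35, 10, 374, [0.51, 0.118, 0.16])]
[  243   127   162   197 21468] [318. 219.] [0.458 0.309 0.028]
[  18  187   40   71 1789] [ 37. 222.] [0.462 0.025 0.028]
[   0  310  129   40 3262] [ 61. 326.] [0.592 0.013 0.028]
[ 541  317   99   33 2128] [600. 337.] [0.607 0.642 0.028]
narrow1_center [(0.77, 452, 224, [0.494, 0.292, 0.02])]
wide1_center [(0.77, 236, 160, [0.496, -0.286, 0.042])]
keeper [(0.93, 323, 202, [0.621, 0.016, 0.1])]
```

Run:
```python
from h import *
st=state()
c=cv2.imread('pics/w13.png');h=cv2.cvtColor(c,cv2.COLOR_BGR2HSV)
m=cv2.inRange(h,(8,70,60),(28,255,255));m[340:]=0
n,l,s,ce=cv2.connectedComponentsWithStats(m)
for i in range(1,n):
  if s[i,4]>60:
    x,y,w,hh,_=s[i];print(s[i]); print(onz("wrist",x+w/2,y+hh/2,.161,st).round(3),onz("wrist",x+w/2,y+hh/2,.023,st).round(3))
print([onz("wrist",u,127,.028,st).round(3) for u in(243,405)],proj("wrist",[.4313,.3069,.161],st))
```

```text
[ 200    0  223    8 1727]
[0.315 0.302 0.161] [0.271 0.299 0.023]
[ 290  224   60   54 1493]
[0.425 0.305 0.161] [0.498 0.305 0.023]
[288 293  27  21 249]
[0.457 0.295 0.161] [0.564 0.284 0.023]
[array([0.369, 0.235, 0.028]), array([0.369, 0.383, 0.028])] [323.13472256 261.83485949]
```

jog_arm(moves=[0,0,0,-0.18,0,1,0,0,0,0,0,0,1,0,0,0,0,0,0,1,0,0,0,0,0,0,0.6,0,0,0,0,0,0,0,0,0,0,0,0,0,0,0])

```text
time: 34.75
position: [0.4358, 0.3056, 0.0582]
orientation: [0.002, 3.141, 0.0]
force: [-0.8, 0.4, 0.1]
grip_width: 0.68
grasp_force: 48.2
```

Run:
```python
from h import *
st,c=snap("wrist","w14.png");c=c[:,:,::-1].copy();h=cv2.cvtColor(c,cv2.COLOR_BGR2HSV)
m=cv2.inRange(h,(8,70,60),(28,255,255));m[340:]=0
n,l,s,ce=cv2.connectedComponentsWithStats(m)
zt=st["position"][2]+.012;print(st["position"])
for i in range(1,n):
  if s[i,4]>60:
    x,y,w,hh,_=s[i];print(s[i]); print(onz("wrist",x+w/2,y+hh/2,zt,st).round(3),onz("wrist",x+w/2,y+hh/2,.023,st).round(3))
```

```text
[0.43580005 0.30555377 0.05822631]
[ 290  224   60   54 1364]
[0.43  0.306 0.07 ] [0.455 0.306 0.023]
[283 289  41  27 496]
[0.462 0.297 0.07 ] [0.498 0.294 0.023]
```

View pics/w14.png

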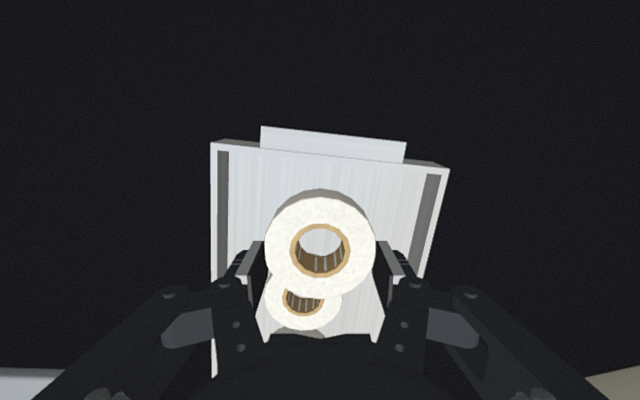

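Run:
```python
from h import *
st=state()
for p in((212,143),(320,155),(449,168)): print(onz("wrist",*p,.028,st).round(3))
```

```text
[0.379 0.241 0.028]
[0.387 0.307 0.028]
[0.395 0.388 0.028]
```

Both gaps are comfortable: the held roll would sit about 9 mm from the end wall and 9 mm from its neighbour. Lowering it.

jog_arm(moves=[0,0,0,0,0,0.8,0,0,0,0,0,0,0.6,0,0,0,0,0,0,0.4,0,0,0,0,0,0,0,0,0,0,0,0,0,0,84,0,0,0,0,0,0,84,0,0,0,0,0,0,84,0,0,0,0,0,-0.6,84,0,0,0,0,0,-1,84,0,0,0,0,0,-1,84])

```text
time: 35.8
position: [0.4351, 0.3059, 0.0793]
orientation: [0.001, 3.142, 0.0]
force: [0.2, -0.4, -0.6]
grip_width: 0.838
grasp_force: 0.0
```

jog_arm(moves=[0,0,0,0,0,-1,84,0,0,0,0,0,-1,84,0,0,0,0,0,-1,70,0,0,0,0,0,-1,70,0,0,0,0,0,-1,70])

```text
time: 36.3
position: [0.435, 0.306, 0.205]
orientation: [0.0, 3.14, 0.001]
force: [1.0, 0.3, -0.5]
grip_width: 0.7
grasp_force: 0.0
```

```bash
cat > f.py <<'E'
from h import *
import sys
st,c=snap("wrist",sys.argv[1]);z=float(sys.argv[2]);c=c[:,:,::-1].copy();h=cv2.cvtColor(c,cv2.COLOR_BGR2HSV)
m=cv2.inRange(h,(8,70,60),(28,255,255));m[340:]=0
n,l,s,ce=cv2.connectedComponentsWithStats(m);print(st["position"],st["orientation"])
for i in range(1,n):
  if s[i,4]>60:
    x,y,w,hh,_=s[i];print(s[i],onz("wrist",x+w/2,y+hh/2,z,st).round(3))
E
python3 f.py w15.png .023
```

```text
[0.43502069 0.30596952 0.2050352 ] [3.44118450e-04 3.14010038e+00 6.94120020e-04]
[ 215    0  197   23 4360] [0.263 0.3   0.023]
[307 162  26  25 164] [0.43  0.307 0.023]
[298 214  24  22 154] [0.495 0.294 0.023]
[294 263  22  20 171] [0.564 0.287 0.023]
```

jog_arm(moves=[0,0,0,-0.65,-0.96,0,60,0,0,0,-0.65,-0.96,0,60,0,0,0,-0.65,-0.96,0,60,0,0,0,-0.65,-0.96,0,60,0,0,0,-0.65,-0.96,0,60,0,0,0,-0.65,-0.96,0,60,0,0,0,-0.65,-0.96,0,60,0,0,0,-0.65,-0.96,0,60,0,0,0,-0.65,-0.96,0,60,0,0,0,-0.65,-0.96,0,60])

```text
time: 37.35
position: [0.5981, 0.0648, 0.2039]
orientation: [0.001, 3.14, 0.0]
force: [-0.6, -0.7, -0.0]
grip_width: 0.6
grasp_force: 0.0
```

jog_arm(moves=[0,0,0,-0.65,-0.96,0,60,0,0,0,-0.6,-0.95,0,60,0,0,0.7,0,0,0,60,0,0,0.7,0,0,0,60,0,0,0,0,0,0,60,0,0,0,0,0,0,60])

```text
time: 37.95
position: [0.6288, 0.0182, 0.2034]
orientation: [0.217, 3.133, 0.0]
force: [-0.6, -0.1, 0.5]
grip_width: 0.597
grasp_force: 0.0
```

```bash
python3 d.py w16.png keeper_fin:.125 keeper:.102
python3 - <<'E'
from h import *
st=state();c=cv2.imread("pics/w16.png")
# black fin: dark blob touching bar; bright bar pixels: fit
g=cv2.cvtColor(c,6);u,v=proj("wrist",[.6285,.0185,.125],st);print("expected fin px",u,v)
m=cv2.inRange(c,(165,165,165),(255,255,255));n,l,s,ce=cv2.connectedComponentsWithStats(m)
for i in range(1,n):
    if 150<s[i,4]<9000 and s[i,1]<300: print(s[i],ce[i].round(),onz("wrist",*ce[i],.102,st).round(3))
E
```

```text
[0.6288 0.0182 0.2034] [0.217 3.133 0.   ] [ 0.3   0.32 -0.46  1.53  0.15  1.32  1.26] 0.5966995841860893 37.95
[[-0.99, 0.138, 0.001], [0.138, 0.99, 0.0], [-0.001, 0.0, -1.0]]
keeper_fin [(0.61, 320, 195, [0.619, 0.021, 0.125])]
keeper [(0.74, 318, 195, [0.626, 0.018, 0.102]), (0.39, 319, 176, [0.608, 0.021, 0.102])]
expected fin px 319.39081565240866 205.9411435994889
[ 271    0   30   75 1937] [286.  37.] [0.495 0.011 0.102]
[   0    7   96  235 7183] [ 35. 163.] [ 0.562 -0.225  0.102]
[557   7  10  21 154] [562.  17.] [0.511 0.222 0.102]
[  0  57  16  51 575] [ 6. 84.] [ 0.498 -0.22   0.102]
[313 240  15  40 563] [320. 260.] [0.692 0.01  0.102]
[129 263  34  28 734] [146. 277.] [ 0.686 -0.166  0.102]
[ 262  271   48   56 1962] [286. 301.] [ 0.734 -0.031  0.102]
[ 537  281  103   37 2234] [594. 299.] [0.775 0.284 0.102]
```

Tool and fin line up at column ~319, so I'm descending to grip.

jog_arm(moves=[0,0,0,0,0,1,60,0,0,0,0,0,1,60,0,0,0,0,0,1,60,0,0,0,0,0,0.8,60,0,0,0,0,0,0,60,0,0,0,0,0,0,0,0,0,0,0,0,0,0,0,0,0,0,0,0,0,0,0,0,0,0,0,0,0,0,0,0,0,0,0], newtons=60)

```text
time: 39.1
position: [0.6297, 0.0183, 0.1095]
orientation: [0.22, 3.131, 0.001]
force: [-1.8, 0.5, 6.0]
grip_width: 0.271
grasp_force: 59.2
```

jog_arm(moves=[0,0,0.5,0,0,0,0,0,0,0.8,0,0,0,0,0,0,0.8,0,0,0,0,0,0,0.8,0,0,0,0,0,0,0.8,0,0,0,0,0,0,0.8,0,0,0,0,0,0,0.8,0,0,0,0,0,0,0.8,0,0,0,0,0,0,0.8,0,0,0,0,0,0,0.8,0,0,0,0])

```text
time: 40.1
position: [0.6297, 0.0182, 0.1095]
orientation: [1.384, 2.818, 0.002]
force: [-1.3, 0.3, 6.9]
grip_width: 0.268
grasp_force: 59.3
```

jog_arm(moves=[0,0,0.8,0,0,0,0,0,0,0.8,0,0,0,0,0,0,0.8,0,0,0,0,0,0,0.8,0,0,0,0,0,0,0.8,0,0,0,0,0,0,0.8,0,0,0,0,0,0,0.8,0,0,0,0,0,0,0.8,0,0,0,0,0,0,0.6,0,0,0,0,0,0,0,0,0,0,0])

```text
time: 41.1
position: [0.6295, 0.0181, 0.1094]
orientation: [2.265, 2.174, 0.003]
force: [-1.7, 0.9, 6.7]
grip_width: 0.272
grasp_force: 59.3
```

jog_arm(moves=[0,0,0,0,0,0,70,0,0,0,0,0,0,70,0,0,0,0,0,0,70,0,0,0,0,0,-0.8,70,0,0,0,0,0,-1,70,0,0,0,0,0,-1,70,0,0,0,0,0,-1,70,0,0,0,0,0,-1,70,0,0,0,0,0,0,70])

```text
time: 42.0
position: [0.6309, 0.0179, 0.2318]
orientation: [2.262, 2.173, 0.008]
force: [0.9, -0.2, 0.3]
grip_width: 0.7
grasp_force: 0.0
```

Run:
```python
from h import *
st,c=snap("wrist","w17.png");c=c[:,:,::-1].copy();print(st["position"])
m=cv2.inRange(c,(165,165,165),(255,255,255))
n,l,s,ce=cv2.connectedComponentsWithStats(m)
for i in range(1,n):
    if 150<s[i,4]<9000 and s[i,1]<320: print(s[i],ce[i].round(),onz("wrist",*ce[i],.102,st).round(3))
snap("scene","s4.png");snap("side","side4.png")
for q,z in(("narrow1_center",.015),("wide1_center",.03),("mailer",.01),("stain_bottle",.045),("beaker",.045)): print(q,find("scene",q,z),find("side",q,z))
```

```text
[0.63092886 0.01789209 0.23176121]
[ 448   62   56   66 3054] [476.  95.] [0.781 0.104 0.102]
[ 168  176   61   24 1179] [197. 188.] [0.51  0.027 0.102]
[ 402  197   65   61 3117] [434. 227.] [ 0.753 -0.027  0.102]
narrow1_center [(0.68, 454, 222, [0.479, 0.294, 0.015])] [(0.64, 323, 340, [0.489, 0.29, 0.015])]
wide1_center [(0.9, 235, 160, [0.482, -0.3, 0.03])] [(0.74, 414, 180, [0.465, -0.323, 0.03])]
mailer [(0.5, 342, 191, [0.471, 0.005, 0.01])] [(0.76, 379, 251, [0.471, 0.014, 0.01]), (0.73, 277, 204, [0.793, -0.073, 0.01]), (0.65, 314, 234, [0.637, 0.011, 0.01])]
stain_bottle [(0.9, 407, 281, [0.72, 0.242, 0.045]), (0.72, 331, 282, [0.781, 0.101, 0.045])] [(0.58, 225, 273, [0.727, 0.243, 0.045])]
beaker [(0.89, 198, 219, [0.727, -0.254, 0.045])] [(0.83, 318, 166, [0.755, -0.266, 0.045]), (0.68, 315, 232, [0.617, 0.047, 0.045])]
```

Run:
```python
from h import *
st=state();c=cv2.imread("pics/w17.png").max(2)
for y in(.09,.075,.06,-.03,-.045,-.055):
    xs=np.arange(.59,.68,.004);pr=[proj("wrist",[x,y,.102],st) for x in xs]
    print(y,[int(c[int(v+.5),int(u+.5)]) for u,v in pr])
```

```text
0.09 [27, 27, 157, 187, 188, 189, 189, 189, 151, 229, 228, 226, 128, 191, 188, 190, 189, 191, 184, 23, 29, 29, 24]
0.075 [31, 23, 160, 187, 187, 187, 189, 189, 198, 228, 227, 230, 186, 189, 190, 191, 189, 191, 178, 26, 29, 25, 29]
0.06 [31, 20, 188, 186, 187, 186, 187, 185, 215, 227, 230, 230, 186, 191, 189, 188, 189, 189, 86, 31, 25, 27, 29]
-0.03 [26, 166, 184, 183, 187, 189, 65, 88, 225, 227, 229, 140, 66, 193, 187, 189, 188, 177, 30, 32, 26, 28, 26]
-0.045 [25, 183, 183, 183, 184, 182, 184, 187, 225, 226, 228, 183, 187, 184, 186, 188, 187, 140, 30, 28, 24, 27, 24]
-0.055 [27, 27, 26, 18, 19, 19, 19, 145, 224, 227, 228, 56, 32, 37, 38, 34, 39, 23, 29, 30, 31, 28, 27]
```

```bash
python3 -c "
from rig import *
print(finish_job())"
```

```text
the job is handed in; nothing more can be done
None
```

I handed the job in at about 42 s; the hand-in gave no verdict. The two wide rolls are in the deep tray and the three narrow rolls in the shallow one, both spindles are bare, and the keeper is back within about 0.02 rad of home by the last pictures.

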